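Refit the bay cover of a kiln controller

ROBOT

A 7-joint arm with a two-finger parallel gripper is mounted at the origin on a cart in front of the work surface, level with it; the furniture and walls round the work are solid. World frame = base frame: x ahead of the robot, y to its left, z up, the work surface at z = 0. Lengths are in mm, angles in rad, forces in N, time in s.
With the tool pointing down it reaches from about 400 to 900 mm from the base axis. Payload 5.6 kg.
Tool frame: the origin (TCP) lies midway between the tips of the shut fingers; the grasp point (between the pads) lies 19 mm behind it; z points along the fingers, y is the line along which they close (so a half turn about z gives the same grasp; the last joint's range is limited). The gripper opens to 92 mm and grips with 3 to 60 N. Pads are 20 mm wide; open, the fingers measure 128 mm over their backs; the gripper's body (75 mm by 189 mm) begins 69 mm behind the grasp point.
Start: joints at [1.123, 0.468, -0.012, 1.603, 0.006, 1.071, -0.056], TCP at [255.953, -597.493, 186.392] pointing down, gripper open.
Joint ranges: [-2.53, 2.53], [-0.31, 2.02], [-1.57, 1.55], [0.28, 2.44], [-1.29, 4.43], [0.15, 1.84], [-2.92, 2.92]. Speed limits (rad/s): [2.57, 2.57, 3.14, 3.14, 3.14, 3.14, 3.14].

INTERFACE

Orientations are given as a rotation vector (axis times angle).
In Python, from cell import robot, grip, kin, viewer gives the robot as it stands. Calls block until the motion is done:
- robot.movep(position, orientation): joint-space move of the TCP to a pose.
- robot.servo_line(position, feed=150, rotation=None): straight line of the TCP; rotation=None keeps the orientation; feed is the mean speed in mm/s.
- robot.goto_joints(angles): joint-space move.
- grip(opening, newtons=None): opening from 0.0 (shut) to 1.0 (fully open); newtons is the grip in N (None keeps the last); returns when the fingers have stopped.
- robot.hold(seconds).
- kin.ik(position, orientation): joint angles nearest the present ones, or None.
- robot.observe(): the state.
- viewer.read_camera(name): name is "scene" or "side" or "wrist"; returns the picture (384x512x3 uint8, red, green, blue); there is no depth.
- viewer.camera_info(name): a dict with "camera_matrix" (3x3 intrinsics, pixels), "R" (3x3) and "t" (3): a world point X has camera coordinates R X + t. Camera axes: x right, y down, z forward; pixel columns grow to the right and rows downward; lengths in mm; the calibration is good to about 2 mm. A picture is of the moment at which its call begins: read the wrist's pose just before it. camera_info takes no time and is no camera call; for the wrist camera it gives the pose at the moment of the call.
A pose or a line that the arm cannot do raises robot.IKError and nothing moves.
- robot.job_done(): hands the job in; it is judged then, once.
Trained networks look in the newest picture that a camera, given by its name, has taken for a name from the list of things; names that differ only in an ending like _2 or _b are one class to them, and where a whole thing is asked for, a point or a joint stands for the part that bears it (a point fixed in the world has none). Each returns a list of dicts, best first, with "confidence" (0 to 1); they miss things now and then, are a little off and sometimes report something else, mostly with a low value. They report only what shows in the picture. A call takes as long as a camera call.
- viewer.silhouettes(name, camera): "mask" (384x512 bool, what is visible of it).
- viewer.pinpoint(name, camera): "at" ([x, y, z] in mm, in the coordinates of the camera as it stood for that picture, good to about 4 mm: a listed point, or the origin of a listed thing).
The state is a dict: "t": time; "joints": joint angles; "joint_velocities": joint speeds; "joint_torque": joint torques, N m; "tcp_pos": TCP position; "tcp_rot": TCP orientation; "contact_force": force on the tool from outside, world axes, zero at the start; "wrist_torque": the same for the moment, N m; "grip_width": opening from 0.0 (shut) to 1.0 (fully open); "grip_force": force on a finger pad.
Only numpy, scipy, OpenCV 4.12 (cv2) and the standard library are available. Lean on these libraries where they do the work, as an engineer would, in place of code of your own. Each camera call takes 0.05 s, during which the arm holds its last target. There are 200 camera calls.

TASK

The wiring bay in the sloping top of the grey kiln controller stands open. Take the aluminium cover that fits it (the narrower of the two), hook its lip under the ledge at the bay's lower end (away from the knob and display) while its upper edge is still raised, then swing the upper edge down until the cover lies fully shut in the bay, and let go. Leave the wider cover where it lies.

Things in the scene. Friction and masses are not known exactly. Their poses are not given: they have to be found in the camera images.
- bay: Open bay in the sloping top of the fixed grey controller (case 215 x 132 mm). Origin: on its floor, mid-width, straight below the ledge's free edge, 40 mm above the bench. x runs up the slope (8 degrees), y across, z square out of the floor. Clear opening: x 0 to 122 mm, y -57 to 57 mm. Side walls and upper deck stand 16 mm above the floor; a knob on the deck rises 10 mm more.
- ledge (a point): Middle of the lower free edge of the fixed ledge at the bay's low end: x 0, y 0, z 16 mm in the bay's frame. The ledge covers bay x -32 to 0 mm across the full width; underside 16 mm, top 20 mm above the bay's floor. The pocket below it runs from x 0 back to a wall at x -26 mm. The circuit parts in the bay are low and stay inside the hollow cover.
- cover: The cover that fits: loose aluminium pan, hollow below, 110 (x) x 98 (y) x 18 mm deep, about 0.15 kg, lying flat on the bench. Origin: centre of its underside; z out of its top; -x end has the lip, +x end four dark ribs. Shut, it rests on the bay's floor, axes along the bay's, origin at about x 61, y 0, z 0 mm in the bay's frame (play 6 mm either way in x, 8 mm in y).
- cover_lip (a point): Middle of the tip of that cover's lip, at x -75, y 0, z 2 mm on the cover. The flat lip, 70 mm wide and 4 mm thick, sticks out 20 mm beyond the pan's -x end, level with its underside. With the cover shut it lies 8 to 20 mm in under the ledge.
- cover_pull (a point): Top of that cover's black square pull, at x 0, y 0, z 48 mm on the cover. The pull is 26 x 26 mm and 30 mm high, standing on the pan's top (z 18 mm). For the carry, note that an exhaust hood hangs over the back of the bench, its rim about 0.49 m up beyond x 0.79 m, and a torch burner stands to the left at x 0.42, y 0.54 m: there is no need to lift high.
- wide_cover: A similar cover for another controller, 140 mm wide: too wide for this bay. Length, depth, lip length, pull, origin and axes as on the other. It stays where it lies on the bench.

How it is judged (in metres and radians):
On the way:
1. the lip is under the ledge while the cover's upper edge is still raised (x of cover_lip in the frame of bay below -0.004 m and z of cover_lip in the frame of bay between -0.003 and 0.015 m and y of cover_lip in the frame of bay between -0.016 and 0.016 m and angle between the z axis of cover and the z axis of bay, either way round above 0.09 rad), for 0.1 s.
At the end, for the whole second after the job is handed in: The narrower cover lies shut in the bay at rest: its underside within 5 mm of the bay's floor and within 3 degrees (0.05 rad) of parallel to it, within 14 mm of mid-width, its lip at least 5 mm in under the ledge, and the wider cover is where it lay (angle between the z axis of cover and the z axis of bay, either way round below 0.05 rad and x of cover_lip in the frame of bay below -0.005 m and z of cover_lip in the frame of bay below 0.007 m and z of cover in the frame of bay between -0.004 and 0.005 m and y of cover in the frame of bay between -0.014 and 0.014 m and linear speed of cover below 0.02 m/s); the robot touches nothing.
It fails at once if the wider cover is moved more than 40 mm (distance of wide_cover from where it was at the start of the episode above 0.04 m).
It also fails if it takes over 43 s, if anything falls off the work surface, if the arm or the gripper's body presses on something with over 40 N, if the wrist force passes 120 N, or if a joint passes its speed limit or range.

## Working session

There is one attempt and no reset: what is moved stays moved. The work goes in short steps, each a Python script; the robot and the scene stay as the last script left them, time stands still between calls to the robot, and variables do not carry over. Pictures are saved under pics/ and viewed, at most 10 in all, crops included, and the job is handed in when it is done.

```bash
ls; mkdir -p pics; cat > h.py <<'E'
import numpy as np, cv2
from cell import robot, grip, kin, viewer
from scipy.spatial.transform import Rotation as Ro
def world(cam,p,info=None):
    i=info or viewer.camera_info(cam); return np.array(i["R"]).T@(np.array(p)-np.array(i["t"]))
def pts(cam,names):
    i=viewer.camera_info(cam); im=viewer.read_camera(cam)
    for n in names:
        for d in viewer.pinpoint(n,cam)[:3]:
            print(cam,n,round(d["confidence"],2),np.round(world(cam,d["at"],i),1))
    return im
def save(n,im): cv2.imwrite(f"pics/{n}.png",im[:,:,::-1])
E
python3 - <<'E'
from h import *
N=["bay","ledge","cover","cover_lip","cover_pull","wide_cover"]
a=pts("scene",N);b=pts("side",N)
save("s0",np.hstack([a,b])[:, :]); im=np.hstack([a,b]); save("s1",cv2.resize(im,(800,300)))
s=robot.observe();print(s["t"],s["tcp_pos"],s["tcp_rot"])
E
```

```text
pics
scene bay 0.91 [605.1 -20.8  42.4]
scene ledge 0.85 [608.9 -20.3  55.6]
scene cover 0.57 [ 472.6 -294.6    2.1]
scene cover_lip 0.72 [ 547.4 -304.7    1.2]
scene cover_pull 0.65 [ 471.8 -296.9   45. ]
scene cover_pull 0.25 [ 5.484e+02 -3.091e+02  5.000e-01]
scene wide_cover 0.76 [535.7 292.5  -3. ]
side bay 0.92 [602.9 -20.2  37.3]
side bay 0.2 [ 472.  -299.7   46. ]
side ledge 0.95 [605.1 -20.2  55.4]
side cover 0.92 [ 468.9 -296.7    1.4]
side cover_lip 0.7 [ 547.3 -299.9    2.4]
side cover_pull 0.58 [ 469.8 -299.7   47.5]
side wide_cover 0.9 [536.5 295.2  -1.9]
0.7 [ 255.9812478  -597.45057852  186.39994928] [ 3.07744648e+00  6.31501580e-01 -7.09202230e-07]
```

View pics/s1.png

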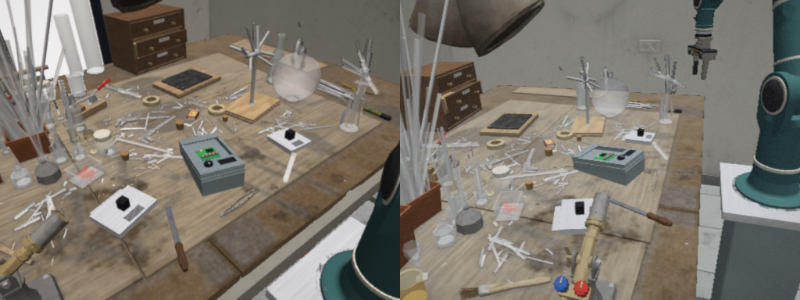

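The picture shows the controller in the middle, around (210,165) in the left half. Its knob and display face the robot, so up-slope is about -x. The narrow cover is at (288,137) with its lip on the +x side, and the wide cover is at (123,205). Next I'll look at the bay and the narrow cover from the wrist.

```bash
python3 - <<'E'
from h import *
D=[np.pi,0,0]
ims=[]
for p,N in (([470,-297,260],["cover","cover_lip","cover_pull"]),([520,-20,300],["bay","ledge"])):
    robot.movep(p,D); robot.hold(.2)
    s=robot.observe(); i=viewer.camera_info("wrist"); print(np.round(s["tcp_pos"],1),np.round(world("wrist",[0,0,0],i)))
    ims.append(pts("wrist",N))
    np.savez(f"w{len(ims)}.npz",im=ims[-1],K=i["camera_matrix"],R=i["R"],t=i["t"])
save("w",cv2.resize(np.hstack(ims),(800,300))); print(robot.observe()["t"])
print(np.round(robot.observe()["joints"],2))
E
```

```text
[ 469.4 -298.   259.7] [ 545. -299.  458.]
wrist cover 0.79 [ 468.7 -300.3    3. ]
wrist cover_lip 0.88 [ 5.474e+02 -3.037e+02  3.000e-01]
wrist cover_pull 0.97 [ 469.4 -302.5   47.4]
[520.  -21.5 299.7] [596. -23. 498.]
wrist ledge 0.97 [605.4 -20.4  55.4]
3.95
[ 0.21  0.16 -0.27  1.76  0.05  1.22 -1.64]
```

View pics/w.png

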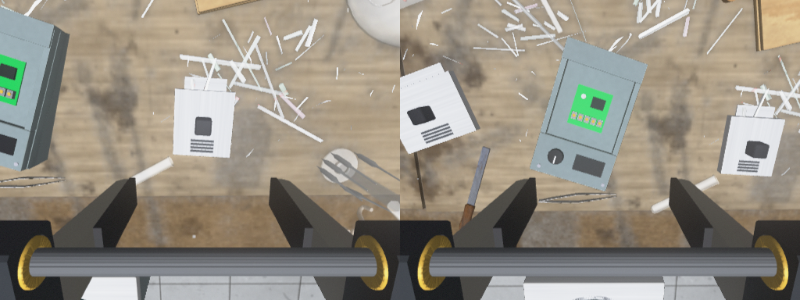

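The left half shows the narrow cover at (204,122) with its lip pointing up (+x) and loose rods beside it. The right half shows the bay at (590,95), yawed about 20° with the knob end down and to the left. I'll crop both to get the edges.

```bash
python3 - <<'E'
from h import *
a=np.load("w1.npz")["im"];b=np.load("w2.npz")["im"]
A=cv2.resize(a[80:220,190:330],(560,560)[:2] and (400,400),interpolation=cv2.INTER_CUBIC)
B=cv2.resize(b[40:250,160:335][:,:],(333,400),interpolation=cv2.INTER_CUBIC)
save("crop",np.hstack([A,B]))
E
```

```text
(no output)
```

View pics/crop.png

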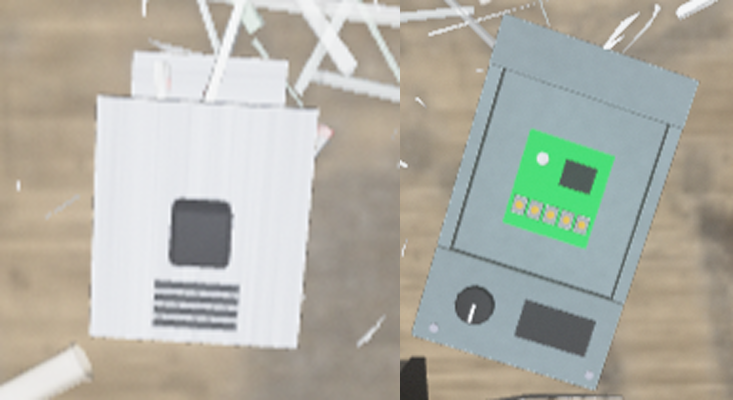

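```bash
python3 - <<'E'
from h import *
def px(f,uv,z):
    d=np.load(f); r=d["R"].T@np.linalg.inv(d["K"])@np.array([*uv,1.]); c=-d["R"].T@d["t"]
    return (c+r*(z-c[2])/r[2])[:2]
def ang(v): return np.degrees(np.arctan2(v[1],v[0]))
ca=lambda x,y:(x*140/400+190-.3,y*140/400+80-.3)
P={k:px("w1.npz",ca(*k),18) for k in [(97,96),(318,110),(90,335),(298,348)]}; p=list(P.values())
print(np.round(p,1), "cen",np.mean(p,0))
print("xdirs",ang(p[2]-p[0]),ang(p[3]-p[1]),"ydir-90",ang(p[1]-p[0])-90+180,ang(p[3]-p[2])-90+180, [np.linalg.norm(p[i]-p[j]) for i,j in((0,1),(2,3),(0,2),(1,3))])
cb=lambda x,y:((x-400)*175/333+160-.3,y*210/400+40-.3)
z=lambda x,h:40+x*np.sin(.1396)+h*np.cos(.1396)
B=lambda x,y,bx,h:px("w2.npz",cb(x,y),z(bx,h))
q=[B(505,13,-32,20),B(697,80,-32,20),B(413,335,183,16),B(597,388,183,16),B(490,65,0,20),B(682,127,0,20),B(447,246,122,16),B(617,299,122,16)]
print(np.round(q,1))
for i,j in((0,1),(2,3),(4,5),(6,7)): v=q[j]-q[i];print("y",ang(v)+90,np.linalg.norm(v),(q[i]+q[j])/2)
for i,j in((0,2),(1,3),(4,6),(5,7)): v=q[j]-q[i];print("x",ang(v),np.linalg.norm(v))
E
```

```text
[[ 527.6 -254.5]
 [ 521.4 -351.5]
 [ 418.6 -247.9]
 [ 412.1 -345.5]] cen [ 469.93017748 -299.85481778]
xdirs 176.5745890769876 176.85093507224613 ydir-90 -3.6359189736384394 -3.8302932106359435 [np.float64(97.23928983569782), np.float64(97.76931483354376), np.float64(109.187415613128), np.float64(109.52231141070443)]
[[656.   30.3]
 [615.6 -92.3]
 [451.1  96.9]
 [412.1 -27.5]
 [624.8  40.4]
 [586.3 -83.1]
 [510.5  72.1]
 [473.6 -41.2]]
y -18.23898224082835 129.0945124182397 [635.81871409 -31.03825997]
y -17.431346880818836 130.38763960237824 [431.60588459  34.70134674]
y -17.311204377244422 129.3588582931325 [605.57012218 -21.32721987]
y -18.046118272867673 119.0646113067153 [492.06295165  15.45366329]
x 161.9838414784344 215.44886352609396
x 162.32911819274494 213.61986506919388
x 164.53085525322518 118.60788409209411
x 159.5942708302189 120.24909492422601
```

The sizes match: pan 97.5 x 109, case 130 x 214.5. The cover is at (470,-300) with yaw 176.5°, and the bay has yaw 162.2° with its ledge edge at (605.4,-21). I'll check reachability, grasp and lift, then move to the pre-insertion pose.

```bash
cat >> h.py <<'E'
O=np.array([603.2,-20.4,40.]); RB=Ro.from_euler("ZY",[np.radians(162.2),-np.radians(8)]).as_matrix()
F=np.diag([-1.,1,-1]); ZT=22.
def pose(xl,zl,th,y=0,g=(0,0)):
    """TCP pose for lip-tip underside at bay (xl,y,zl), pitch th; g = TCP offset (x,z) on cover from (0,ZT)"""
    Rc=Ro.from_euler("Y",-th).as_matrix()
    p=np.array([xl,y,zl])+Rc@np.array([75+g[0],0,ZT+g[1]])
    return O+RB@p, Ro.from_matrix(RB@Rc@F).as_rotvec()
E
python3 - <<'E'
from h import *
print(RB@[1,0,0],RB@[0,0,1])
for a in ((14,70,.25),(14,6,.25),(-10,4,.25),(-12,1,.0)): print(np.round(pose(*a),2).tolist(), kin.ik(*pose(*a)) is not None)
R=Ro.from_matrix(Ro.from_euler("Z",np.radians(176.6)).as_matrix()@F).as_rotvec()
robot.movep([470,-300,90],R); robot.servo_line([470,-300,22],feed=100)
print(np.round(robot.observe()["tcp_pos"],1))
grip(0.0,40); s=robot.observe(); print(s["grip_width"],s["grip_force"])
robot.servo_line([470,-300,175],feed=150)
robot.movep(*pose(14,80,.25)); robot.hold(.2)
s=robot.observe();print(s["t"],s["grip_width"],np.round(s["tcp_pos"],1),np.round(s["contact_force"],1),np.round(pose(14,80,.25)[0],1))
a=viewer.read_camera("scene");b=viewer.read_camera("side")
save("c",np.hstack([cv2.resize(a[100:290,180:380],(400,380)),cv2.resize(b[140:330,160:360],(400,380))]))
E
```

```text
[-0.94286333  0.3027203   0.1391731 ] [ 0.1325108  -0.04254456  0.99026807]
[[541.17, -0.49, 160.11], [-2.99, 0.47, 0.59]] True
[[532.69, 2.24, 96.73], [-2.99, 0.47, 0.59]] True
[[555.06, -4.94, 91.41], [-2.99, 0.47, 0.59]] True
[[546.85, -2.31, 71.54], [-3.08, 0.48, 0.22]] True
[ 470.5 -300.1   22.4]
0.002932573722731398 0.0
10.0 0.004730338222973995 [542.4  -2.6 170.2] [-0.2 -0.6  0.4] [542.5  -0.9 170. ]
```

View pics/c.png

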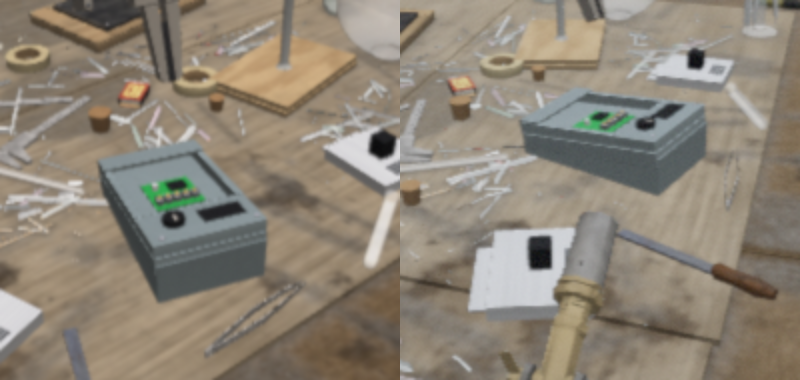

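The grip closed on nothing. The cover is still on the bench at (360,155) and the bay is empty. I'll go back and look at the cover before trying again.

```bash
python3 - <<'E'
from h import *
R=Ro.from_matrix(Ro.from_euler("Z",np.radians(176.6)).as_matrix()@F).as_rotvec()
grip(1.0)
pts("side",["cover","cover_pull","cover_lip"]); pts("scene",["cover","cover_pull","wide_cover"])
robot.movep([470,-300,110],R); robot.hold(.2)
s=robot.observe(); print(s["t"],s["grip_width"],np.round(s["tcp_pos"],1),np.round(s["tcp_rot"],3),np.round(R,3))
im=pts("wrist",["cover","cover_pull","cover_lip"])
b=viewer.read_camera("side"); i=viewer.camera_info("side")
for p in ([470,-300,48],s["tcp_pos"]):
    q=np.array(i["camera_matrix"])@(np.array(i["R"])@p+i["t"]); print(q[:2]/q[2])
save("d",np.hstack([cv2.resize(im,(400,300)),cv2.resize(b[70:220,260:460],(400,300))]))
E
```

```text
side cover 0.56 [ 469.7 -295.9   -1. ]
side cover_pull 0.75 [ 471.8 -297.6   48.4]
side cover_lip 0.87 [ 549.9 -303.6    4.1]
scene cover 0.89 [ 472.4 -294.5    3.8]
scene cover_pull 0.62 [ 470.  -299.4   45.8]
scene wide_cover 0.75 [532.6 291.2  -3.8]
13.2667 0.9968352459486552 [ 471.  -298.8  110. ] [-3.14  0.09 -0.  ] [ 3.14  -0.093  0.   ]
wrist cover 0.85 [ 467.9 -301.2    2.3]
wrist cover_pull 0.77 [ 469.3 -301.7   48.9]
wrist cover_lip 0.85 [ 547.9 -307.1   -2.9]
[307.67518483 164.94829424]
[307.85526378 147.29089428]
```

View pics/d.png

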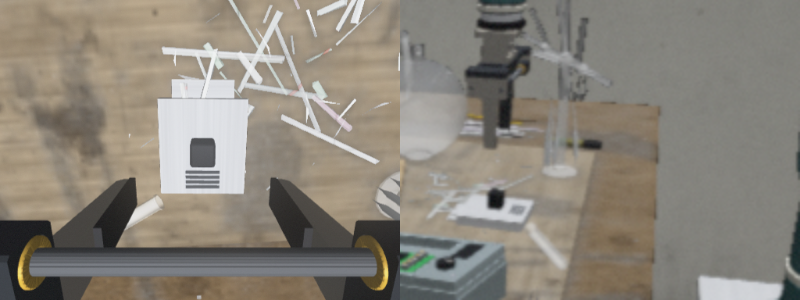

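```bash
python3 - <<'E'
from h import *
s=robot.observe(); T=Ro.from_rotvec(s["tcp_rot"]).as_matrix(); p=np.array(s["tcp_pos"])
def pr(c,X):
    i=viewer.camera_info(c); q=np.array(i["camera_matrix"])@(np.array(i["R"])@X+i["t"]); return np.round(q[:2]/q[2],1)
for n,o in (("tcp",[0,0,0]),("L",[0,-46,0]),("R",[0,46,0]),("grasp L",[0,-46,-19])):
    print(n,pr("wrist",p+T@o)*400/512,pr("scene",p+T@o),pr("side",p+T@o))
print("pull",pr("wrist",[470,-300,48])*400/512)
a=viewer.read_camera("scene"); b=viewer.read_camera("side")
u=pr("scene",p).astype(int); v=pr("side",p).astype(int)
cr=lambda m,u:cv2.resize(cv2.drawMarker(m.copy(),tuple(int(k) for k in u),(255,0,0),0,5,1)[u[1]-50:u[1]+50,u[0]-50:u[0]+50],(400,400),interpolation=cv2.INTER_CUBIC)
save("e",np.hstack([cr(a,u),cr(b,v)]))
E
```

```text
tcp [201.25    176.71875] [375.4 146.4] [308.2 147.2]
L [143.125   176.71875] [362.6 151.8] [304.7 151.8]
R [259.453125 176.71875 ] [387.6 141.2] [311.4 142.9]
grasp L [137.421875 186.171875] [363.7 145.1] [304.9 146.1]
pull [201.875 155.   ]
```

View pics/e.png

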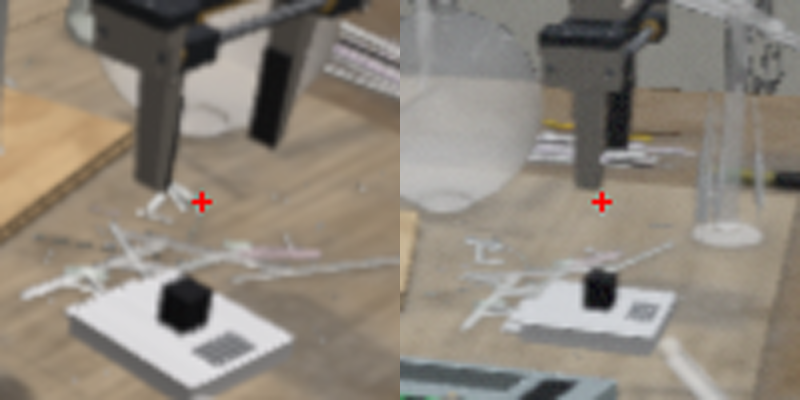

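The fingertips sit about 9 px, roughly 25 mm, above the projected TCP (red cross) in both views. That would explain the fingers closing over the top of the pull. The earlier picture c, taken with the fingers shut and the tips at about (262,137) in scene, lets me check this.

```bash
python3 - <<'E'
from h import *
def pr(c,X):
    i=viewer.camera_info(c); q=np.array(i["camera_matrix"])@(np.array(i["R"])@X+i["t"]); return np.round(q[:2]/q[2],1)
T=Ro.from_rotvec(pose(14,80,.25)[1]).as_matrix()
for d in (0,-10,-20,-30,-40): print(d,(pr("scene",np.array([542.4,-2.6,170.2])+T@[0,0,d])-[180,100])*2)
c=cv2.imread("pics/c.png"); cv2.imwrite("pics/c2.png",cv2.resize(c[0:180,80:280],(800,720))[:600])
E
```

```text
0 [172.8 105.2]
-10 [171.6  96.4]
-20 [170.2  87.4]
-30 [168.8  78.4]
-40 [167.4  69.2]
```

View pics/c2.png

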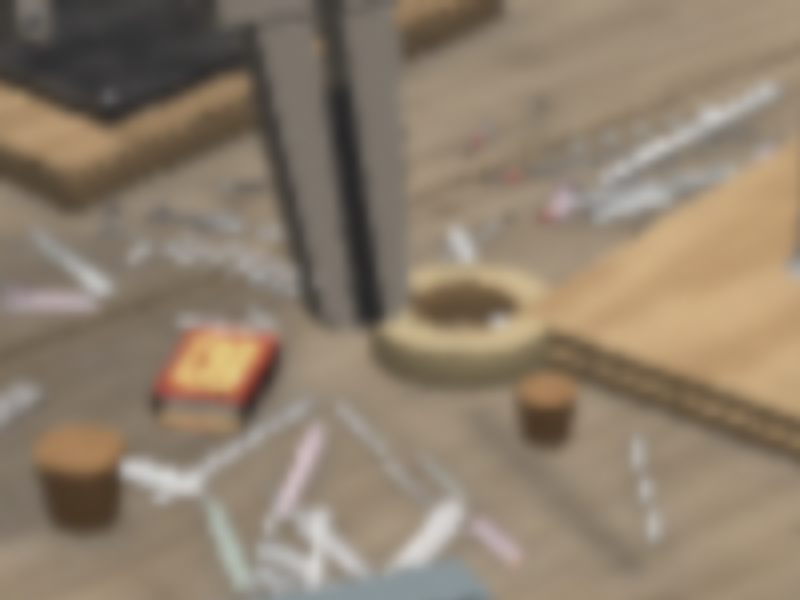

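The shut tips are at about (355,322) in this crop, which matches the projection at -28 mm along the tool. So the reported TCP is about 27 mm beyond the real fingertips. I'll compensate by grasping with the reported z about 26 mm lower.

```bash
sed -i 's/ZT=22\./ZT=-4./' h.py; python3 - <<'E'
from h import *
f=lambda:np.round(robot.observe()["contact_force"],1)
for z in (20,8,2,-4):
    robot.servo_line([470,-300,z],feed=120 if z==20 else 60); print(z,f())
    if abs(f()[2])>6: robot.servo_line([470,-300,z+4],feed=60); break
grip(0.0,40); s=robot.observe(); print(s["grip_width"],s["grip_force"],s["tcp_pos"])
if s["grip_width"]>.2:
    robot.servo_line([470,-300,150],feed=150); s=robot.observe();print(s["t"],s["grip_width"],f())
    pts("side",["cover_pull"])
E
```

```text
20 [ 0.6 -0.2 -0.5]
8 [0.2 0.3 0.5]
2 [0.4 0.6 0.1]
-4 [0.7 0.5 0.1]
0.2826297559186537 39.995368123054504 [ 469.98495673 -299.80078253   -3.98663809]
17.55 0.2796684221091958 [-0.  -0.4 -1.5]
side cover_pull 0.92 [ 467.8 -304.8  200.7]
```

The cover is gripped (26 mm on the pull) and weighs 1.5 N as expected. Now to the pre-insertion pose.

```bash
python3 - <<'E'
from h import *
robot.movep(*pose(14,70,.25)); p,r=pose(14,20,.25); robot.servo_line(p,feed=120,rotation=r); robot.hold(.2)
s=robot.observe();print(s["t"],s["grip_width"],np.round(np.array(s["tcp_pos"])-p,1),np.round(s["contact_force"],1))
ims=[]
for c in ("scene","side","wrist"):
    i=viewer.camera_info(c); ims.append(viewer.read_camera(c))
    for n in ("cover","cover_lip","cover_pull","ledge"):
        for d in viewer.pinpoint(n,c)[:1]: print(c,n,round(d["confidence"],2),np.round(RB.T@(world(c,d["at"],i)-O),1))
Rc=Ro.from_euler("Y",-.25).as_matrix(); 
for n,q in (("cover",[0,0,0]),("lip",[-75,0,2]),("pull",[0,0,48])): print("expect",n,np.round(np.array([14,0,20])+Rc@(np.array(q)+[75,0,0]),1))
save("f",np.hstack([cv2.resize(ims[0][130:280,190:340],(400,400)),cv2.resize(ims[1][150:280,200:330],(400,400))]))
E
```

```text
19.5917 0.27969489000731723 [ 0.8 -0.1  0.8] [ 0.5 -0.5 -1.7]
scene cover 0.68 [86.8 -4.3 38.2]
scene cover_lip 0.63 [-2.9 -2.5 17.6]
scene cover_pull 0.68 [84.8 -4.  38.5]
scene ledge 0.92 [ 0.3 -1.1 16.5]
side cover 0.59 [86.4 -0.6 39.3]
side cover_lip 0.81 [12.9 -2.5 25.7]
side cover_pull 0.71 [73.7 -2.1 82.9]
side ledge 0.63 [-0.7 -1.4 14.7]
wrist cover 0.69 [91.2  4.  41.9]
wrist cover_lip 0.65 [11.7 -0.5 23.4]
wrist cover_pull 0.71 [72.9  1.2 84.1]
wrist ledge 0.6 [-0.5 -1.9 14.2]
expect cover [86.7  0.  38.6]
expect lip [13.5  0.  21.9]
expect pull [74.8  0.  85.1]
```

View pics/f.png

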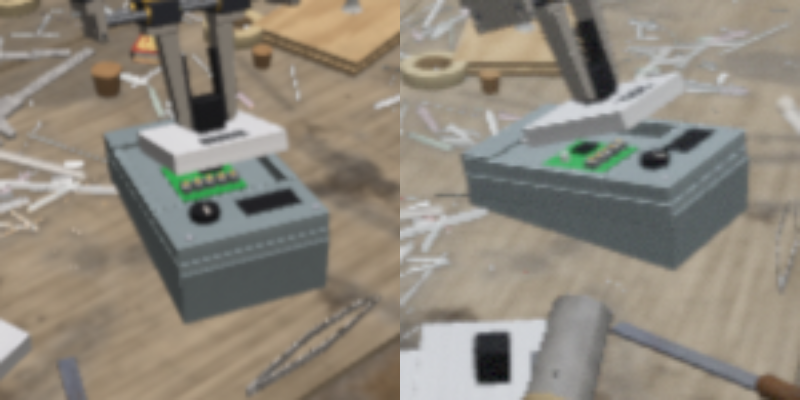

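The picture shows the cover tilted over the bay with its lip end toward the ledge. The networks agree with the predicted pose within about 3 mm, so I'll lower it and slide the lip in.

```bash
python3 - <<'E'
from h import *
def st(*a):
    s=robot.observe(); print(a,round(s["t"],1),np.round(s["contact_force"],1),round(s["grip_width"],3))
    return np.linalg.norm(s["contact_force"])
ok=True
for a in ((14,4,.25),(4,4,.25),(-3,4,.25),(-8,4,.24),(-11,4,.22)):
    p,r=pose(*a,y=-1); robot.servo_line(p,feed=60,rotation=r)
    if st(*a)>12: ok=False; break
robot.hold(.2)
for c in ("side","wrist","scene"):
    i=viewer.camera_info(c); viewer.read_camera(c)
    for n in ("cover","cover_lip","cover_pull"):
        for d in viewer.pinpoint(n,c)[:1]: print(c,n,round(d["confidence"],2),np.round(RB.T@(world(c,d["at"],i)-O),1))
Rc=Ro.from_euler("Y",-.22).as_matrix(); 
for n,q in (("cover",[0,0,0]),("lip",[-75,0,2]),("pull",[0,0,48])): print("expect",n,np.round(np.array([-11,-1,4])+Rc@(np.array(q)+[75,0,0]),1))
E
```

```text
(14, 4, 0.25) 20.8 [-0.8  0.3 -0.7] 0.279
(4, 4, 0.25) 21.1 [-0.4  1.  -2.4] 0.279
(-3, 4, 0.25) 21.3 [ 0.2  0.  -1.7] 0.279
(-8, 4, 0.24) 21.6 [ 0.4 -0.1 -1.9] 0.277
(-11, 4, 0.22) 21.8 [ 0.2  0.2 -1.6] 0.283
side cover 0.97 [64.4 -1.6 20. ]
side cover_lip 0.68 [-14.7  -0.8   8.6]
side cover_pull 0.78 [50.9 -1.3 67. ]
wrist cover 0.66 [63.4  1.9 22.8]
wrist cover_pull 0.83 [51.6  3.6 66.8]
scene cover 0.7 [61.9 -5.6 21.9]
scene cover_pull 0.97 [48.9 -0.9 64.3]
expect cover [62.2 -1.  20.4]
expect lip [-11.4  -1.    6. ]
expect pull [51.7 -1.  67.2]
```

The lip is in with no contact. Now I'll swing the upper edge down.

```bash
python3 - <<'E'
from h import *
robot.hold(.2)
for a in ((-12,3.5,.17),(-13,3,.11),(-13,2.5,.06),(-13,2,.03),(-13,1.5,0),(-13,.5,0),(-13,-.5,0),(-13,-1.5,0),(-13,-2.5,0)):
    p,r=pose(*a,y=-1); robot.servo_line(p,feed=40,rotation=r)
    s=robot.observe(); f=np.array(s["contact_force"]); print(a,round(s["t"],1),np.round(f,1),round(s["grip_width"],3))
    if np.linalg.norm(f+[0,0,1.5])>8: break
i=viewer.camera_info("side"); viewer.read_camera("side")
for n in ("cover","cover_pull"):
    for d in viewer.pinpoint(n,"side")[:1]: print(n,round(d["confidence"],2),np.round(RB.T@(world("side",d["at"],i)-O),1))
E
```

```text
(-12, 3.5, 0.17) 23.1 [-0.  -0.2 -1.7] 0.282
(-13, 3, 0.11) 23.4 [ 0.2  1.  -1.8] 0.276
(-13, 2.5, 0.06) 23.6 [ 0.4 -0.3 -1.8] 0.279
(-13, 2, 0.03) 23.9 [ 0.4  0.2 -1.8] 0.284
(-13, 1.5, 0) 24.1 [ 0.1 -0.  -1.6] 0.285
(-13, 0.5, 0) 24.4 [-0.6 -0.5 -2.1] 0.278
(-13, -0.5, 0) 24.6 [ 0.5 -1.6  1.1] 0.282
(-13, -1.5, 0) 24.9 [-0.8 -0.6  8.8] 0.281
cover 0.7 [62.4 -4.1 -0.1]
cover_pull 0.88 [61.2 -0.7 46.3]
```

It touched down on the floor at the expected height. Now release, back away and check.

```bash
python3 - <<'E'
from h import *
grip(0.55); p,r=pose(-13,90,0,y=-1); robot.servo_line(p,feed=120,rotation=r)
robot.movep([450,-250,250],[np.pi,0,0]); robot.hold(.3)
ims=[]
for c in ("side","scene"):
    i=viewer.camera_info(c); ims.append(viewer.read_camera(c))
    for n in ("cover","cover_pull","wide_cover"):
        for d in viewer.pinpoint(n,c)[:1]:
            w=world(c,d["at"],i); print(c,n,round(d["confidence"],2),np.round(w if n[0]=="w" else RB.T@(w-O),1))
s=robot.observe();print(s["t"],np.round(s["contact_force"],1),s["grip_width"])
save("g",np.hstack([cv2.resize(ims[1][130:280,190:340],(400,400)),cv2.resize(ims[0][150:280,200:330],(400,400))]))
E
```

```text
side cover 0.63 [62.8  1.9 -0.4]
side cover_pull 0.87 [61.5 -0.3 49.5]
side wide_cover 0.8 [536.7 296.2  -0.6]
scene cover 0.67 [59.8 -4.4 -2.2]
scene cover_pull 0.66 [61.7 -2.9 47.1]
scene wide_cover 0.63 [533.2 291.5  -3.8]
28.3167 [ 0.2 -0.1  0.6] 0.5490797892462576
```

View pics/g.png

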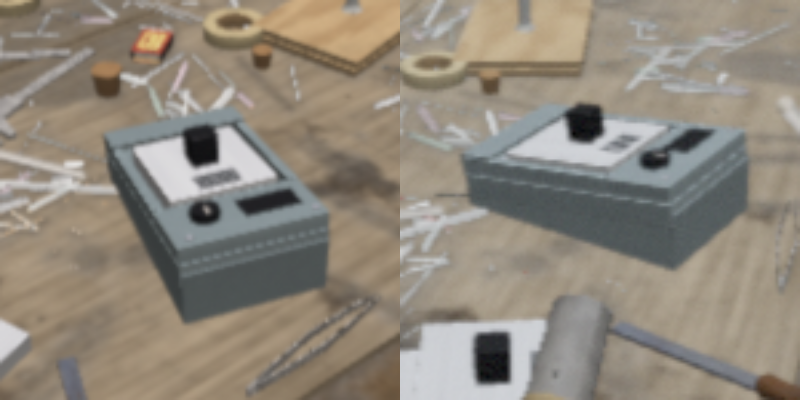

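The cover lies flat and shut in the bay with its pull at (200,145), and the wide cover hasn't moved.

```bash
python3 -c "
from h import *
print(robot.job_done())"
```

```text
the job is handed in; nothing more can be done
None
```

The narrower cover is hooked under the ledge and lies shut in the bay, the gripper is clear, the wider cover is where it lay, and I handed the job in at about 28 s; the first grasp closed on nothing because the reported TCP sits about 27 mm beyond the real fingertips, and the second, corrected for that, held.

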